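# Work the swollen sharpening stone free of its holder

### The job

One of the two sharpening stones by the sink has stuck tight between the jaws of its holder: feel with a light tug which one it is, then rock it from side to side until it comes free, without yanking it and keeping both holders where they stand on the counter. Finish while still holding the freed stone in the gripper, level, over its holder and just clear of the jaws (by 1 to 3 cm), ready to be rinsed. The other stone ends fully home in its own holder, let go, and everything else on the counter is left alone.

Things in the scene. Friction and masses are not known exactly. Their poses are not given: they have to be found in the camera images.
- holder_a: Cast-iron holder of 2 kg, loose on the counter; both look the same. Origin: centre of its underside, x along its length. A bar 34 mm wide (y) and 28 mm high carries the stone. Cross feet, 110 mm wide and 18 mm high, lie 70 to 106 mm from the origin; beside the bar between them the counter is bare. End posts 44 mm wide, 48 mm high.
- holder_a_seat (a point): Centre of the bar's top, where the stone's underside rests, 28 mm above the counter. At x = +-65 mm a sprung rubber jaw, 40 mm wide, presses on each end of the stone; with its flared lip it ends 53 mm above the counter.
- stone_a: Two-layer sharpening stone, 130 (x) by 44 (y) by 34 (z) mm, 0.3 to 0.5 kg, grey below, cream above; both look the same. Origin: centre of its underside. At the start it lies flat on the bar of holder_a, long axis along the holder's x, underside 28 and top 62 mm above the counter; its long sides are bare and overhang the bar by 5 mm.
- stone_a_mid (a point): Centre of that stone. A slack stone follows a light pull under 8 N, weight included. A tight one does not: at 20 N its holder lifts instead. Tilted to and fro about its long axis by 4 to 8 degrees while drawn up about 1 mm a swing, it creeps out with little lift; it is out when raised 25 mm. Just one of the two is tight.
- holder_b: Cast-iron holder of 2 kg, loose on the counter; both look the same. Origin: centre of its underside, x along its length. A bar 34 mm wide (y) and 28 mm high carries the stone. Cross feet, 110 mm wide and 18 mm high, lie 70 to 106 mm from the origin; beside the bar between them the counter is bare. End posts 44 mm wide, 48 mm high.
- holder_b_seat (a point): Centre of the bar's top, where the stone's underside rests, 28 mm above the counter. At x = +-65 mm a sprung rubber jaw, 40 mm wide, presses on each end of the stone; with its flared lip it ends 53 mm above the counter.
- stone_b: Two-layer sharpening stone, 130 (x) by 44 (y) by 34 (z) mm, 0.3 to 0.5 kg, grey below, cream above; both look the same. Origin: centre of its underside. At the start it lies flat on the bar of holder_b, long axis along the holder's x, underside 28 and top 62 mm above the counter; its long sides are bare and overhang the bar by 5 mm.
- stone_b_mid (a point): Centre of that stone. A slack stone follows a light pull under 8 N, weight included. A tight one does not: at 20 N its holder lifts instead. Tilted to and fro about its long axis by 4 to 8 degrees while drawn up about 1 mm a swing, it creeps out with little lift; it is out when raised 25 mm. Just one of the two is tight.
- spice_jar: A small amber glass jar, 42 mm wide, 75 mm high, standing between the holders. A bystander; origin: centre of its underside.
- soap: A clear bottle of dish soap, 64 mm wide, 170 mm high. A bystander; origin: centre of its underside.
- mug: A white mug, 84 mm wide, 95 mm high. A bystander; origin: centre of its underside.
- bowl: A blue bowl, 140 mm wide, 55 mm high. A bystander; origin: centre of its underside.
- spoon: A wooden spoon lying on the counter. A bystander; origin: between its ends.
- butter_dish: A white butter dish, 100 by 150 by 50 mm. A bystander; origin: centre of its underside.
- pepper_mill: A dark wooden pepper mill, 54 mm wide, 180 mm high. A bystander; origin: centre of its underside.

How it is judged:
By the outcome, as a careful person would: the job done as asked, in the order asked, and still so for the second after the job is handed in, while the arm keeps its last pose, push and grip.
It also fails if it takes over 62 s, if anything falls off the work surface, if the arm or the gripper's body presses on something with over 40 N, if the wrist force passes 120 N, or if a joint passes its speed limit or range.

### The arm

A 6-joint arm with a two-finger parallel gripper is mounted at the origin on the work surface. World frame = base frame: x ahead of the robot, y to its left, z up, the work surface at z = 0. Lengths are in m, angles in rad, forces in N, time in s.
With the tool pointing down it reaches from about 0.25 to 0.8 m from the base axis. Payload 8.5 kg.
Tool frame: the origin (TCP) lies at the centre of the arm's flange, where the gripper is bolted on; the fingertips stand 173 mm ahead of it and the grasp point (between the pads) lies 155 mm ahead of it; z points along the fingers, y is the direction in which the jaws open and shut (so a half turn about z gives the same grasp; the last joint's range is limited). The gripper opens to 85 mm and grips with 20 to 120 N. Pads are 22 mm wide; open, the fingers measure 114 mm over their backs; the gripper's body (76 mm by 85 mm) begins 54 mm behind the grasp point. The pads swing forward as they close: fully open they stand 13 mm farther back than shut.
Start: joints at [-1.217, 0.238, -0.013, 1.319, 0, 1.571], TCP at [0.182, -0.492, 0.405] pointing down, gripper open.
Joint ranges: [-2.66, 2.66], [-1.03, 1.9], [-1.14, 1.46], [-1.82, 2.27], [-1.45, 1.34], [-3.14, 3.14]. Speed limits (rad/s): [2.22, 2.22, 2.79, 3.14, 3.14, 3.14].

### API

Orientations are given as a unit quaternion [w, x, y, z].
In Python, from bench import manip gives the robot as it stands.
- The arm moves only by the tool arm_command, never from a script. Its arguments are lists of equal length, an entry for each row: "delta_pos": the shift along the tool's x, y, z in m, a list of three; "rot": the turn, a rotation vector about the tool's x, y, z in rad, a list of three. A call has 1 to 5 rows; each row shifts and turns the pose as measured when the row begins, along the tool's axes as they then stand; what a row does not reach is not made up. A row lasts 1/12 s, in which the tool goes at most 41.7 mm and 7.16 degrees, less where a joint would pass 70% of its speed; a pose out of reach is approached as far as the arm can. A call with a gripper value outside its range is refused whole. "hand" is the finger opening in m, from 0 to 0.0854, set as the call begins (left out, the last holds). The fingers move at their own pace and stop on an object; "force" is the grip in N (left out, the last holds). Time passes only in rows, so rows that do not move let the fingers close. It gives the time, the measured TCP pose, the force and the opening at its end, in the units of the state.
- manip.get_obs(): the state, without advancing time (a new reading comes with each control period).
- manip.camera(name): name is "scene" or "top" or "wrist"; returns a dict with "image" (480x640x3 uint8, red, green, blue), "intrinsics" (3x3 intrinsics, pixels), "R" (3x3) and "t" (3): a world point X has camera coordinates R X + t; the wrist camera has in their place "hand_eye" (4x4, takes a point from camera to tool coordinates, whose origin is the TCP and whose axes are the flange's). Camera axes: x right, y down, z forward; pixel columns grow to the right and rows downward; lengths in m; the calibration is good to about 2 mm. The wrist camera is an equidistant fisheye: a pixel r from the principal point sees the ray r / f radians off the axis. A picture is of the moment at which its call begins: read the wrist's pose just before it. There is no depth.
- manip.close_job(): hands the job in, once; it reports no verdict.
The state is a dict: "clock": time; "joint_positions": joint angles; "qvel": joint speeds; "tau": joint torques, N m; "position": TCP position; "ee_rot": TCP orientation; "ft_force": force on the tool from outside, world axes, zero at the start; "wrist_torque": the same for the moment, N m; "width": finger opening in m.
Only numpy, scipy, OpenCV 4.12 (cv2) and the standard library are available. Lean on these libraries where they do the work, as an engineer would, in place of code of your own. Each camera call takes 0.05 s, during which the arm holds its last target. There are 200 camera calls.

## Working session

There is one attempt and no reset: what is moved stays moved. The work goes in short steps, Python scripts to look and compute and a tool call to move; the robot and the scene stay as the last step left them, time stands still between calls to the robot, and variables do not carry over. Pictures are saved under pics/ and viewed, about 8 in all and at most 12, crops included, and the job is handed in when it is done.

Besides the shell and the picture viewer there is one more tool, called as name(argument=value, ...) on one line, values as JSON. arm_command: Moves the arm, as the interface text tells. Its arguments: {"type":"object","properties":{"delta_pos":{"type":"array","items":{"type":"array","items":{"type":"number"}}},"rot":{"type":"array","items":{"type":"array","items":{"type":"number"}}},"hand":{"type":"number"},"force":{"type":"number"}},"required":["delta_pos","rot"]}

```bash
mkdir -p pics; ls
python3 - <<'E'
from bench import manip
import cv2,numpy as np
o=manip.get_obs();print({k:np.round(v,3).tolist() for k,v in o.items()})
for n in ['scene','top']:
    c=manip.camera(n);cv2.imwrite(f'pics/{n}0.png',c['image'][:,:,::-1])
    np.savez(f'{n}0.npz',**c)
    print(n,c['intrinsics'],c['R'],c['t'])
E
```

```text
pics
{'clock': 0.0, 'joint_positions': [-1.217, 0.239, -0.014, 1.319, -0.0, 1.571], 'qvel': [0.0, -0.001, -0.0, 0.001, 0.0, 0.001], 'tau': [0.003, -53.878, 34.644, 0.018, 0.0, -0.0], 'position': [0.182, -0.492, 0.404], 'ee_rot': [-0.001, 0.984, 0.176, -0.0], 'ft_force': [-0.91, 0.091, -0.147], 'wrist_torque': [0.052, -0.011, 0.039], 'width': 0.086}
scene [[475.18657474   0.         321.53298311]
 [  0.         475.18657474 237.01482324]
 [  0.           0.           1.        ]] [[-0.15343741  0.98801879  0.016608  ]
 [ 0.57252737  0.10258587 -0.81344241]
 [-0.80540013 -0.11530396 -0.58140831]] [ 0.07547259 -0.26525603  1.77525552]
top [[446.96890394   0.         314.70103036]
 [  0.         446.96890394 229.02490624]
 [  0.           0.           1.        ]] [[-0.00719682 -0.99994622 -0.00746702]
 [-0.99834676  0.00761074 -0.05697216]
 [ 0.05702593  0.00704466 -0.99834784]] [0.01889311 0.54540765 1.43752285]
```

View pics/top0.png

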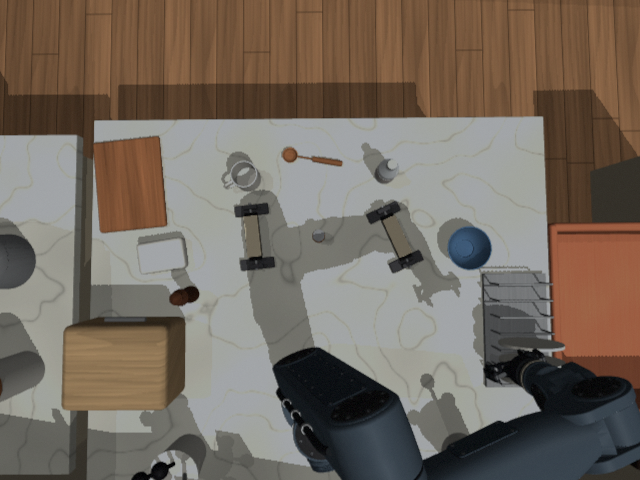

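View pics/scene0.png

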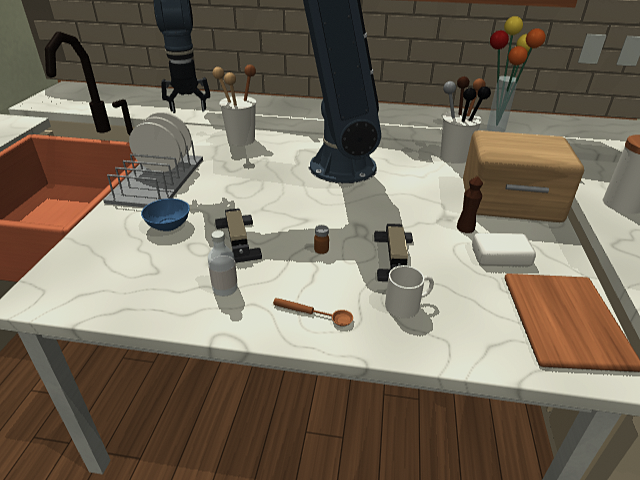

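The top view shows the two holders, with tan stones near (253,236) and (397,237), the jar at (319,237), the soap at (386,170) and the bowl at (469,248). Next I'll measure both stones and the dark holder ends.

```bash
cat > h.py <<'E'
import numpy as np,cv2
def ray(c,px,z):
    K,R,t=c['intrinsics'],c['R'],c['t']
    d=R.T@np.linalg.solve(K,[px[0],px[1],1.]);o=-R.T@t
    return o+d*(z-o[2])/d[2]
E
python3 - <<'E'
from h import *
for n in ['top','scene']:
    c=np.load(n+'0.npz');im=c['image'];hsv=cv2.cvtColor(im,cv2.COLOR_RGB2HSV)
    for p in ([(253,230),(397,240)] if n=='top' else [(237,230),(397,240)]):
        u,v=p;print(n,p,im[v,u],hsv[v,u])
        roi=np.zeros(im.shape[:2],np.uint8);cv2.circle(roi,p,50,255,-1)
        s=im.astype(int)
        m=((s[:,:,0]-s[:,:,2]>15)&(hsv[:,:,2]>60)).astype(np.uint8)*255&roi
        m=cv2.morphologyEx(m,cv2.MORPH_OPEN,np.ones((3,3)))
        k,l,st,ce=cv2.connectedComponentsWithStats(m)
        i=l[v,u] or 1+np.argmax(st[1:,4]); 
        ct=max(cv2.findContours((l==i).astype(np.uint8),0,1)[0],key=cv2.contourArea)
        w=np.array([ray(c,q[0],.062)[:2] for q in ct],np.float32)
        r=cv2.minAreaRect(w*1000);print(' area',st[i],'rect mm',r)
        cor=cv2.boxPoints(r)
        # dark holder ends
        if n=='top':
            d=((hsv[:,:,2]<70)).astype(np.uint8)*255&roi
            k,l,st,ce=cv2.connectedComponentsWithStats(d)
            for i in range(1,k):
                if st[i,4]>60: print('  dark',st[i],ray(c,ce[i],.025))
im=np.load('top0.npz')['image'];cv2.imwrite('pics/crop.png',cv2.resize(im[180:290,215:445,::-1],None,fx=3.4,fy=3.4,interpolation=cv2.INTER_CUBIC))
E
```

```text
top (253, 230) [109 102  87] [ 20  51 109]
 area [243 215  18  42 570] rect mm ((523.0274658203125, 212.83963012695312), (129.96864318847656, 43.703399658203125), 6.104291915893555)
  dark [235 203  40  67 793] [0.52117118 0.20832416 0.025     ]
top (397, 240) [105  98  83] [ 20  53 105]
 area [383 216  28  41 566] rect mm ((519.47802734375, -242.84585571289062), (130.77362060546875, 43.47135925292969), 24.01317024230957)
  dark [366 201  58  72 819] [ 0.51868985 -0.24055714  0.025     ]
scene (237, 230) [116 107  84] [ 22  70 116]
 area [ 197  181   90   60 2961] rect mm ((439.71612548828125, -241.6700439453125), (348.83184814453125, 213.7264862060547), 43.877586364746094)
scene (397, 240) [116 106  84] [ 21  70 116]
 area [ 387  191   60   86 3457] rect mm ((460.673095703125, 265.1993713378906), (414.85009765625, 162.0091094970703), 3.1069321632385254)
```

View pics/crop.png

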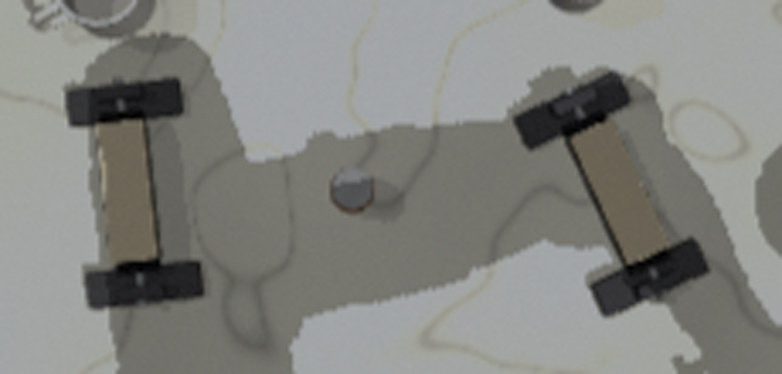

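The stones measure 130×44 mm, as they should. The right one is centred at (0.5195, -0.243) with yaw 24.0°, and the left one at (0.523, 0.213) with yaw 6.1°. I'll start with the right one because it's nearer.

```bash
cat >> h.py <<'E'
from scipy.spatial.transform import Rotation as Ro
def pose():
    from bench import manip
    o=manip.get_obs();q=o['ee_rot'];return o,np.array(o['position']),Ro.from_quat([q[1],q[2],q[3],q[0]])
def go(target,yaw,rows=None):
    """remaining tool-frame shift (m) and turn to a tool-down pose"""
    o,p,R=pose();a=np.radians(yaw)
    T=Ro.from_matrix(np.array([[np.cos(a),np.sin(a),0],[np.sin(a),-np.cos(a),0],[0,0,-1]]))
    d=R.inv().apply(np.array(target)-p);r=(R.inv()*T).as_rotvec()
    print('t',round(o['clock'],2),'p',p.round(4),'F',np.round(o['ft_force'],2),'w',round(o['width'],4),'\n shift',d.round(4),'turn',r.round(4))
E
python3 -c "
from h import *
go([.5195,-.243,.30],24)"
```

```text
t 0.1 p [ 0.1818 -0.4923  0.4041] F [-0.28 -0.23 -0.06] w 0.0856 
 shift [ 0.4031 -0.1168  0.1043] turn [-0.0013 -0.     -0.0651]
```

arm_command(delta_pos=[[0.027,-0.008,0.007],[0.027,-0.008,0.007],[0.027,-0.008,0.007],[0.027,-0.008,0.007],[0.027,-0.008,0.007]], rot=[[0,0,-0.013],[0,0,-0.013],[0,0,-0.013],[0,0,-0.013],[0,0,-0.013]])

```text
clock: 0.52
position: [0.2926, -0.4055, 0.3672]
ee_rot: [-0.0, 0.979, 0.205, -0.001]
ft_force: [0.5, -0.9, 0.3]
width: 0.0853
```

arm_command(delta_pos=[[0.027,-0.008,0.007],[0.027,-0.008,0.007],[0.027,-0.008,0.007],[0.027,-0.008,0.007],[0.027,-0.008,0.007]], rot=[[0,0,0],[0,0,0],[0,0,0],[0,0,0],[0,0,0]])

```text
clock: 0.93
position: [0.4042, -0.3091, 0.3291]
ee_rot: [-0.001, 0.979, 0.205, -0.002]
ft_force: [0.2, -0.8, 0.1]
width: 0.0854
```

arm_command(delta_pos=[[0.027,-0.008,0.007],[0.027,-0.008,0.007],[0.027,-0.008,0.007],[0.027,-0.008,0.007],[0.02,-0.006,0.007]], rot=[[0,0,0],[0,0,0],[0,0,0],[0,0,0],[0,0,0]])

```text
clock: 1.35
position: [0.5109, -0.2165, 0.2906]
ee_rot: [-0.002, 0.979, 0.205, -0.002]
ft_force: [-0.7, -1.0, 0.3]
width: 0.0854
```

```bash
python3 -c "
from h import *
go([.5195,-.243,.30],24)
from bench import manip
c=manip.camera('wrist');cv2.imwrite('pics/w1.png',c['image'][:,:,::-1]);print(c['intrinsics'],c['hand_eye'])
"
```

```text
t 1.35 p [ 0.5109 -0.2165  0.2906] F [-0.65 -1.    0.35] w 0.0854 
 shift [-0.0028  0.0277 -0.0095] turn [-0.0051  0.0038 -0.0057]
[[371.64829954   0.         311.15842489]
 [  0.         371.64829954 231.47695517]
 [  0.           0.           1.        ]] [[ 1.33019308e-03 -9.60337951e-01 -2.78835526e-01  7.01234561e-02]
 [ 9.99999074e-01  1.19756031e-03  6.46005342e-04 -8.53286155e-04]
 [-2.86461088e-04 -2.78836128e-01  9.60338655e-01  3.12819952e-02]
 [ 0.00000000e+00  0.00000000e+00  0.00000000e+00  1.00000000e+00]]
```

View pics/w1.png

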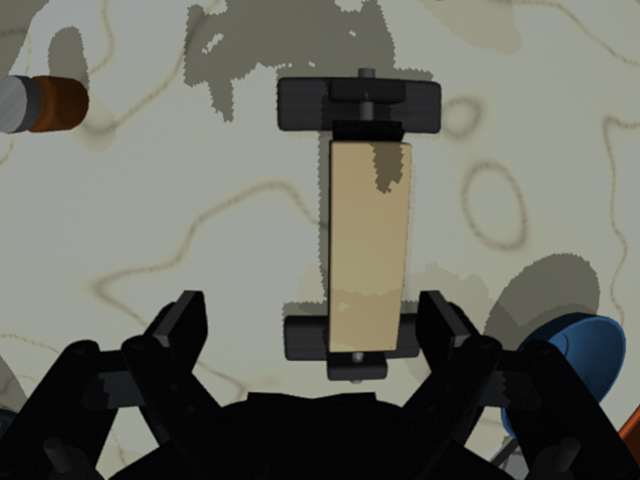

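The wrist view shows the right-hand stone, with corners at about (331,142), (411,144), (397,350) and (329,351). I'll cross-check those against the top-view estimate.

```bash
cat >> h.py <<'E'
def wray(px,z,p,R,K=np.array([371.648,311.158,231.477])):
    H=np.array([[.00133,-.960338,-.278836,.0701235],[1,.0011976,.000646,-.000853],[-.000286,-.278836,.960339,.031282]])
    u=(np.array(px)-K[1:])/K[0];r=np.linalg.norm(u)
    d=np.r_[u/r*np.sin(r),np.cos(r)]
    o=p+R.apply(H[:,3]);d=R.apply(H[:,:3]@d);return o+d*(z-o[2])/d[2]
E
python3 -c "
from h import *
o,p,R=pose()
w=np.array([wray(q,.062,p,R) for q in [(331,142),(411,144),(397,350),(329,351)]])[:,:2]
print(w.round(4),w.mean(0),cv2.minAreaRect((w*1000).astype(np.float32)))
go([.5195,-.243,.196],24)"
```

```text
[[ 0.572  -0.1975]
 [ 0.5894 -0.2367]
 [ 0.4731 -0.2901]
 [ 0.4559 -0.2498]] [ 0.52259155 -0.24350966] ((522.5322265625, -243.77597045898438), (128.1527862548828, 43.79961013793945), 24.248729705810547)
t 1.4 p [ 0.5127 -0.2148  0.2891] F [ 3.26  0.83 -1.27] w 0.0856 
 shift [-0.0048  0.0292  0.093 ] turn [-0.0065  0.0033 -0.004 ]
```

arm_command(delta_pos=[[-0.002,0.014,0.01],[-0.002,0.014,0.01],[0,0,0.01],[0,0,0.005]], rot=[[-0.006,0.003,-0.004],[0,0,0],[0,0,0],[0,0,0]])

```text
clock: 1.73
position: [0.5221, -0.241, 0.251]
ee_rot: [-0.001, 0.978, 0.21, -0.001]
ft_force: [-0.2, 0.7, -0.2]
width: 0.0853
```

```bash
python3 -c "
from h import *
go([.520,-.243,.196],24)"
```

```text
t 1.73 p [ 0.5221 -0.241   0.251 ] F [-0.25  0.68 -0.24] w 0.0853 
 shift [-0.0026  0.001   0.055 ] turn [-0.002   0.0013  0.0051]
```

arm_command(delta_pos=[[-0.001,0.001,0.015],[-0.001,0,0.015],[-0.001,0,0.014],[0,0,0.01],[0,0,0]], rot=[[-0.002,0.001,0.005],[0,0,0],[0,0,0],[0,0,0],[0,0,0]])

```text
clock: 2.15
position: [0.5165, -0.2453, 0.1925]
ee_rot: [-0.001, 0.979, 0.205, -0.002]
ft_force: [-0.4, 0.3, 0.2]
width: 0.0858
```

```bash
python3 -c "
from h import *
go([.520,-.243,.196],24)"
```

```text
t 2.15 p [ 0.5165 -0.2453  0.1925] F [-0.36  0.32  0.15] w 0.0858 
 shift [ 0.0041 -0.0007 -0.0035] turn [-0.0033  0.0029 -0.006 ]
```

arm_command(delta_pos=[[0.003,-0.001,-0.002],[0,0,0]], rot=[[-0.003,0.003,-0.006],[0,0,0]])

```text
clock: 2.32
position: [0.5184, -0.2434, 0.1945]
ee_rot: [-0.001, 0.978, 0.207, -0.0]
ft_force: [-0.4, -0.5, 1.0]
width: 0.0856
```

arm_command(delta_pos=[[0,0,0],[0,0,0],[0,0,0],[0,0,0],[0,0,0]], rot=[[0,0,0],[0,0,0],[0,0,0],[0,0,0],[0,0,0]], hand=0.03, force=40)

```text
clock: 2.73
position: [0.5198, -0.2442, 0.1979]
ee_rot: [0.002, 0.978, 0.208, 0.002]
ft_force: [-0.7, 0.9, -5.3]
width: 0.0435
```

arm_command(delta_pos=[[0,0,0],[0,0,0],[0,0,0],[0,0,0]], rot=[[0,0,0],[0,0,0],[0,0,0],[0,0,0]])

```text
clock: 3.07
position: [0.5196, -0.2441, 0.1977]
ee_rot: [0.002, 0.978, 0.208, 0.001]
ft_force: [-0.2, -0.8, -1.4]
width: 0.0438
```

```bash
python3 -c "
from h import *
go([.520,-.243,.196],24);print(pose()[0]['wrist_torque'])"
```

```text
t 3.07 p [ 0.5196 -0.2441  0.1977] F [-0.17 -0.76 -1.43] w 0.0438 
 shift [ 0.0008 -0.0008  0.0017] turn [ 0.0037 -0.0022 -0.0008]
[-0.16046639  0.024978   -0.07916189]
```

arm_command(delta_pos=[[0,0,-0.001]], rot=[[0,0,0]])

```text
clock: 3.15
position: [0.5194, -0.2439, 0.1983]
ee_rot: [0.001, 0.978, 0.208, 0.001]
ft_force: [-0.5, -0.7, -6.1]
width: 0.0438
```

arm_command(delta_pos=[[0,0,-0.001]], rot=[[0,0,0]])

```text
clock: 3.23
position: [0.5192, -0.2437, 0.199]
ee_rot: [0.001, 0.978, 0.208, 0.001]
ft_force: [0.6, -0.5, -5.9]
width: 0.0434
```

arm_command(delta_pos=[[0,0,-0.001]], rot=[[0,0,0]])

```text
clock: 3.32
position: [0.5191, -0.2436, 0.1998]
ee_rot: [0.001, 0.978, 0.208, 0.001]
ft_force: [0.2, -1.2, -4.9]
width: 0.0435
```

arm_command(delta_pos=[[0,0,-0.001]], rot=[[0,0,0]])

```text
clock: 3.4
position: [0.519, -0.2435, 0.2006]
ee_rot: [0.0, 0.978, 0.208, 0.0]
ft_force: [1.0, -0.5, -4.6]
width: 0.0438
```

It rose about 3 mm at only 5 N, so this one is slack. I'll push it back home gently.

arm_command(delta_pos=[[0,0,0.001],[0,0,0.0015],[0,0,0.0015]], rot=[[0,0,0],[0,0,0],[0,0,0]])

```text
clock: 3.65
position: [0.5191, -0.2434, 0.1976]
ee_rot: [0.001, 0.978, 0.208, 0.001]
ft_force: [-8.5, 3.4, 25.6]
width: 0.0439
```

arm_command(delta_pos=[[0,0,0.001]], rot=[[0,0,0]])

```text
clock: 3.73
position: [0.519, -0.2433, 0.1976]
ee_rot: [0.001, 0.978, 0.208, 0.001]
ft_force: [-5.0, 3.5, 14.5]
width: 0.0437
```

It seats with a firm stop at the original height. Release and rise.

arm_command(delta_pos=[[0,0,0],[0,0,0],[0,0,0],[0,0,0],[0,0,0]], rot=[[0,0,0],[0,0,0],[0,0,0],[0,0,0],[0,0,0]], hand=0.085)

```text
clock: 4.15
position: [0.5196, -0.2436, 0.1991]
ee_rot: [0.002, 0.978, 0.208, 0.002]
ft_force: [0.1, -0.1, 0.5]
width: 0.085
```

arm_command(delta_pos=[[0,0,-0.005],[0,0,-0.015],[0,0,-0.025],[0,0,-0.03],[0,0,-0.025]], rot=[[0,0,0],[0,0,0],[0,0,0],[0,0,0],[0,0,0]])

```text
clock: 4.57
position: [0.5173, -0.2425, 0.2974]
ee_rot: [-0.002, 0.978, 0.208, -0.002]
ft_force: [1.0, -0.6, -0.5]
width: 0.0849
```

```bash
python3 -c "
from h import *
go([.523,.213,.30],6.1)
from bench import manip
c=manip.camera('wrist');cv2.imwrite('pics/w2.png',c['image'][:,:,::-1])
"
```

```text
t 4.57 p [ 0.5173 -0.2425  0.2974] F [ 1.   -0.62 -0.53] w 0.0849 
 shift [ 0.1904 -0.4139 -0.0014] turn [-0.0041  0.0045  0.3122]
```

View pics/w2.png

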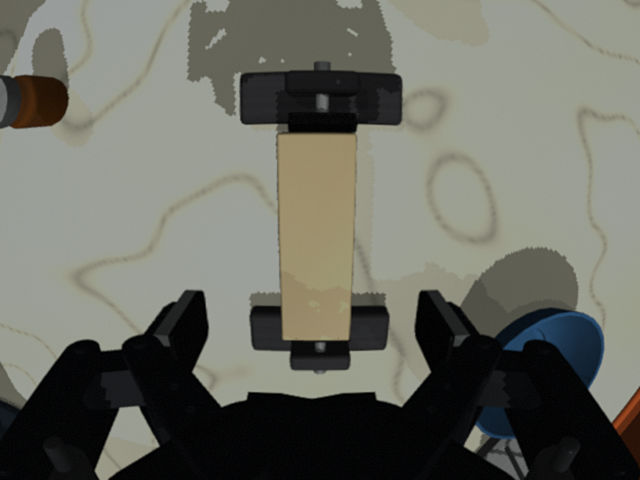

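The stone sits home, flat and evenly between its jaws at (317,235). Next I'll move to the left-hand stone.

arm_command(delta_pos=[[0.0127,-0.0276,-0.001],[0.0127,-0.0276,0],[0.0127,-0.0276,0],[0.0127,-0.0276,0],[0.0127,-0.0276,0]], rot=[[-0.004,0.004,0],[0,0,0],[0,0,0],[0,0,0],[0,0,0]])

```text
clock: 5.03
position: [0.5219, -0.092, 0.3077]
ee_rot: [0.005, 0.979, 0.203, 0.007]
ft_force: [1.3, 0.0, 0.6]
width: 0.0851
```

arm_command(delta_pos=[[0.0127,-0.0276,0],[0.0127,-0.0276,0],[0.0127,-0.0276,0],[0.0127,-0.0276,0],[0.0127,-0.0276,0]], rot=[[0,0,0],[0,0,0],[0,0,0],[0,0,0],[0,0,0]])

```text
clock: 5.45
position: [0.5242, 0.0671, 0.3083]
ee_rot: [0.005, 0.979, 0.203, 0.009]
ft_force: [1.0, -0.1, -1.2]
width: 0.0848
```

arm_command(delta_pos=[[0.0127,-0.0276,0],[0.0127,-0.0276,0],[0.0127,-0.0276,0],[0.0127,-0.0276,0],[0.01,-0.02,0]], rot=[[0,0,0],[0,0,0],[0,0,0],[0,0,0],[0,0,0.08]])

```text
clock: 5.87
position: [0.5333, 0.2026, 0.3087]
ee_rot: [-0.003, 0.984, 0.18, 0.009]
ft_force: [0.5, 0.1, 0.2]
width: 0.085
```

arm_command(delta_pos=[[0,0,0],[0,0,0],[0,0,0]], rot=[[0,0,0.1],[0,0,0.1],[0,0,0.03]])

```text
clock: 6.12
position: [0.5533, 0.1413, 0.3085]
ee_rot: [-0.029, 0.992, 0.119, 0.004]
ft_force: [1.4, -0.4, -0.9]
width: 0.0849
```

```bash
python3 -c "
from h import *
go([.523,.213,.196],6.1)
from bench import manip
c=manip.camera('wrist');cv2.imwrite('pics/w3.png',c['image'][:,:,::-1])
"
```

```text
t 6.12 p [0.5533 0.1413 0.3085] F [ 1.39 -0.35 -0.9 ] w 0.0849 
 shift [-0.0142 -0.0703  0.1165] turn [-0.0576 -0.0106  0.1317]
```

View pics/w3.png

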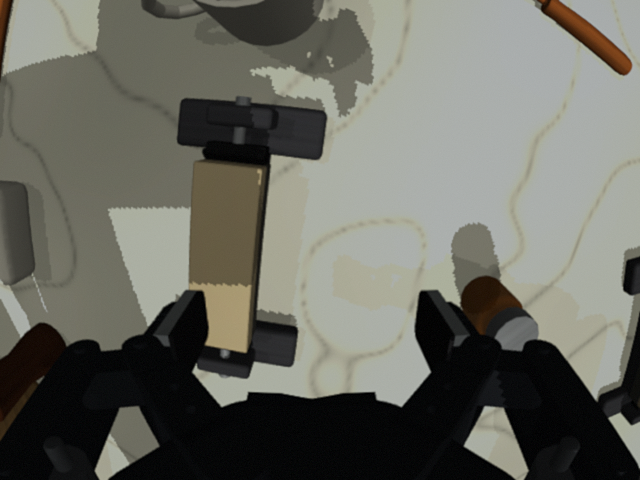

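The wrist view shows the left stone at about (230,255), to the left of the gripper, because the turn made the tool swing back. I'll correct it in smaller steps.

arm_command(delta_pos=[[0,0,0],[-0.004,-0.02,0],[-0.004,-0.02,0]], rot=[[0,0,0],[-0.03,-0.005,0.04],[-0.03,-0.005,0.04]])

```text
clock: 6.42
position: [0.5474, 0.1297, 0.3104]
ee_rot: [-0.015, 0.993, 0.113, -0.002]
ft_force: [-0.8, -0.1, 0.8]
width: 0.0851
```

arm_command(delta_pos=[[0,0,0],[0,0,0]], rot=[[0,0,0],[0,0,0]])

```text
clock: 6.58
position: [0.5463, 0.1297, 0.3108]
ee_rot: [-0.014, 0.993, 0.113, -0.002]
ft_force: [-0.4, 0.8, 0.2]
width: 0.0848
```

```bash
python3 -c "
from h import *
go([.523,.213,.196],6.1);print(pose()[0]['qvel'])
"
```

```text
t 6.58 p [0.5463 0.1297 0.3108] F [-0.42  0.83  0.21] w 0.0848 
 shift [-0.0038 -0.0831  0.1172] turn [-0.0283  0.0026  0.1208]
[ 0.00680866 -0.01017289 -0.00698102  0.00877477 -0.01332525 -0.00152791]
```

arm_command(delta_pos=[[0,-0.02,0]], rot=[[0,0,0]])

```text
clock: 6.67
position: [0.5443, 0.1385, 0.3114]
ee_rot: [-0.018, 0.993, 0.121, -0.003]
ft_force: [-0.3, -0.5, -0.6]
width: 0.0847
```

arm_command(delta_pos=[[0,0,0]], rot=[[0,0,0]])

```text
clock: 6.75
position: [0.544, 0.14, 0.3116]
ee_rot: [-0.018, 0.992, 0.122, -0.003]
ft_force: [-0.7, 0.4, 0.3]
width: 0.085
```

arm_command(delta_pos=[[0,0,0]], rot=[[0,0,0.05]])

```text
clock: 6.83
position: [0.5468, 0.1275, 0.3117]
ee_rot: [-0.024, 0.994, 0.109, -0.004]
ft_force: [-0.3, 0.8, -0.6]
width: 0.085
```

arm_command(delta_pos=[[0,0,0]], rot=[[0,0,0]])

```text
clock: 6.92
position: [0.547, 0.1271, 0.3117]
ee_rot: [-0.024, 0.994, 0.109, -0.004]
ft_force: [0.1, 1.0, -0.0]
width: 0.0853
```

arm_command(delta_pos=[[0,0,0]], rot=[[-0.05,0,0]])

```text
clock: 7.0
position: [0.5477, 0.1241, 0.3117]
ee_rot: [-0.001, 0.994, 0.111, -0.001]
ft_force: [0.3, -0.1, 0.1]
width: 0.0849
```

arm_command(delta_pos=[[0,0,0]], rot=[[0,0,0]])

```text
clock: 7.08
position: [0.5478, 0.1243, 0.3118]
ee_rot: [0.0, 0.994, 0.112, -0.001]
ft_force: [0.0, 0.8, -0.2]
width: 0.0849
```

```bash
python3 -c "
from h import *
go([.523,.213,.196],6.1);print(pose()[0]['joint_positions'])
"
```

```text
t 7.08 p [0.5478 0.1243 0.3118] F [ 0.05  0.79 -0.22] w 0.0849 
 shift [-0.0042 -0.092   0.1157] turn [0.0003 0.0017 0.1177]
[ 2.23194156e-01  3.46520799e-01 -1.02659188e-01  1.12336294e+00
 -1.81177071e-04  3.14062151e+00]
```

Joint 6 had run into its limit, which explains the swing. I'll use the equivalent grasp half a turn round, turning the other way.

arm_command(delta_pos=[[0,0,0],[0,0,0],[0,0,0],[0,0,0],[0,0,0]], rot=[[0,0,-0.12],[0,0,-0.12],[0,0,-0.12],[0,0,-0.12],[0,0,-0.12]])

```text
clock: 7.5
position: [0.5472, 0.1279, 0.3117]
ee_rot: [-0.003, 0.912, 0.41, -0.0]
ft_force: [-0.3, -0.2, 1.0]
width: 0.0849
```

arm_command(delta_pos=[[0,0,0],[0,0,0],[0,0,0],[0,0,0],[0,0,0]], rot=[[0,0,-0.12],[0,0,-0.12],[0,0,-0.12],[0,0,-0.12],[0,0,-0.12]])

```text
clock: 7.92
position: [0.5465, 0.1315, 0.3116]
ee_rot: [-0.007, 0.742, 0.671, 0.003]
ft_force: [-0.0, -0.6, 0.4]
width: 0.085
```

arm_command(delta_pos=[[0,0,0],[0,0,0],[0,0,0],[0,0,0],[0,0,0]], rot=[[0,0,-0.12],[0,0,-0.12],[0,0,-0.12],[0,0,-0.12],[0,0,-0.12]])

```text
clock: 8.33
position: [0.5458, 0.1352, 0.3115]
ee_rot: [-0.008, 0.5, 0.866, 0.008]
ft_force: [-0.7, -0.7, -0.6]
width: 0.0848
```

arm_command(delta_pos=[[0,0,0],[0,0,0],[0,0,0],[0,0,0],[0,0,0]], rot=[[0,0,-0.12],[0,0,-0.12],[0,0,-0.12],[0,0,-0.12],[0,0,-0.12]])

```text
clock: 8.75
position: [0.5451, 0.1389, 0.3114]
ee_rot: [-0.007, 0.209, 0.978, 0.013]
ft_force: [-0.1, 1.0, -0.1]
width: 0.0849
```

```bash
python3 -c "
from h import *
go([.523,.213,.26],186.1)
"
```

```text
t 8.75 p [0.5451 0.1389 0.3114] F [-0.08  0.96 -0.08] w 0.0849 
 shift [0.0495 0.0574 0.0537] turn [ 0.0273 -0.0122 -0.5279]
```

arm_command(delta_pos=[[0,0,0],[0,0,0],[0,0,0],[0,0,0],[0,0,0]], rot=[[0.006,-0.003,-0.11],[0.006,-0.003,-0.11],[0.006,-0.003,-0.11],[0.006,-0.003,-0.11],[0,0,-0.08]])

```text
clock: 9.17
position: [0.5444, 0.1424, 0.3113]
ee_rot: [-0.001, -0.066, 0.998, 0.005]
ft_force: [0.4, 0.3, 0.2]
width: 0.0852
```

```bash
python3 -c "
from h import *
go([.523,.213,.28],186.1)
"
```

```text
t 9.17 p [0.5444 0.1424 0.3113] F [0.36 0.35 0.23] w 0.0852 
 shift [0.0119 0.0725 0.032 ] turn [ 0.0094 -0.0008  0.0264]
```

arm_command(delta_pos=[[0.003,0.016,0.003],[0.003,0.02,0.006],[0.003,0.02,0.008],[0.002,0.012,0.008],[0,0,0]], rot=[[0.005,0,0.013],[0.004,0,0.013],[0,0,0],[0,0,0],[0,0,0]])

```text
clock: 9.58
position: [0.5242, 0.2135, 0.2862]
ee_rot: [-0.0, -0.057, 0.998, 0.003]
ft_force: [-0.1, 0.2, 0.0]
width: 0.085
```

```bash
python3 -c "
from h import *
go([.523,.213,.196],186.1)
"
```

```text
t 9.58 p [0.5242 0.2135 0.2862] F [-0.08  0.16  0.03] w 0.085 
 shift [ 0.0013 -0.001   0.0902] turn [0.0069 0.0001 0.0079]
```

```bash
python3 -c "
from h import *
from bench import manip
o,p,R=pose();im=manip.camera('wrist')['image'];cv2.imwrite('pics/w4.png',im[:,:,::-1])
s=im.astype(int);m=((s[:,:,0]-s[:,:,2]>22)).astype(np.uint8)*255
m[:100]=0;m[:,:200]=0;m[:,430:]=0;m[370:]=0
m=cv2.morphologyEx(m,cv2.MORPH_OPEN,np.ones((5,5)))
ct=max(cv2.findContours(m,0,1)[0],key=cv2.contourArea)
print(cv2.boundingRect(ct))
w=np.array([wray(q[0],.062,p,R)[:2] for q in ct],np.float32)*1000
print(cv2.minAreaRect(w))
"
```

```text
(260, 138, 84, 215)
((524.64794921875, 209.14784240722656), (128.5064239501953, 43.70728302001953), 6.318836212158203)
```

View pics/w4.png

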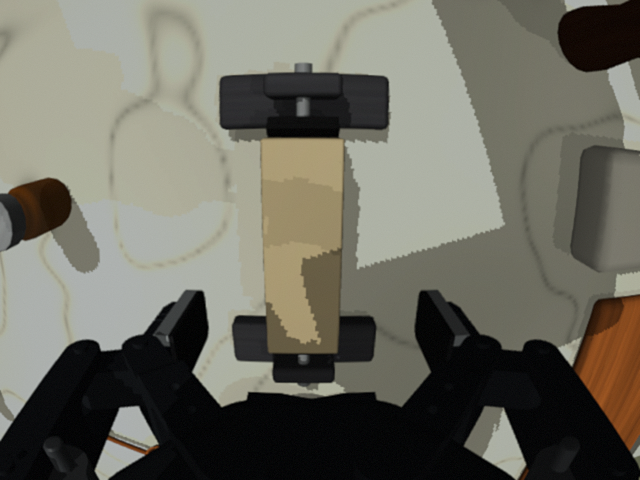

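```bash
python3 -c "
from h import *
p=np.array([0.5173,-0.2425,0.2974]);R=Ro.from_quat([.978,.208,-.002,-.002])
w=np.array([wray(q,.062,p,R) for q in [(279,134),(355,133),(351,341),(281,341)]]).mean(0)
d=w-np.array([.5193,-.2436,.062]);print('seen-gripped',d,'in tool',R.inv().apply(d))
go([.5235,.209,.196],186.1)
"
```

```text
seen-gripped [-0.00062209  0.00023628  0.        ] in tool [-4.72085671e-04 -4.68985314e-04  3.67984696e-06]
t 9.63 p [0.5245 0.2129 0.2868] F [-0.13 -0.18  0.06] w 0.0847 
 shift [ 0.0015 -0.0043  0.0907] turn [0.0066 0.0006 0.0079]
```

The wrist camera agrees with the earlier grip to 0.6 mm, so I'll trust its fix of (0.5246, 0.2091) for this stone.

arm_command(delta_pos=[[0.001,-0.004,0.015],[0,0,0.02],[0,0,0.01],[0,0,0]], rot=[[0.006,0,0.006],[0,0,0],[0,0,0],[0,0,0]])

```text
clock: 9.97
position: [0.5249, 0.2086, 0.2419]
ee_rot: [0.002, -0.055, 0.998, 0.001]
ft_force: [0.4, -0.8, 0.3]
width: 0.085
```

```bash
python3 -c "
from h import *
go([.5245,.2091,.196],186.2)
"
```

```text
t 9.97 p [0.5249 0.2086 0.2419] F [ 0.41 -0.78  0.26] w 0.085 
 shift [0.0005 0.0004 0.0459] turn [0.002  0.0034 0.0021]
```

arm_command(delta_pos=[[0,0,0.014],[0,0,0.014],[0,0,0.012],[0,0,0.006],[0,0,0]], rot=[[0.002,0.003,0.002],[0,0,0],[0,0,0],[0,0,0],[0,0,0]])

```text
clock: 10.38
position: [0.5269, 0.2072, 0.1977]
ee_rot: [0.002, -0.053, 0.999, 0.001]
ft_force: [-0.1, -0.2, 0.2]
width: 0.0849
```

```bash
python3 -c "
from h import *
go([.5245,.2091,.195],186.2)
"
```

```text
t 10.38 p [0.5269 0.2072 0.1977] F [-0.11 -0.18  0.19] w 0.0849 
 shift [0.0022 0.0022 0.0027] turn [ 0.0013  0.0032 -0.0018]
```

arm_command(delta_pos=[[0.002,0.002,0.003],[0,0,0]], rot=[[0.001,0.003,-0.002],[0,0,0]])

```text
clock: 10.55
position: [0.5252, 0.2088, 0.1957]
ee_rot: [0.0, -0.054, 0.999, 0.0]
ft_force: [-0.4, 0.5, -0.4]
width: 0.085
```

arm_command(delta_pos=[[0,0,0],[0,0,0],[0,0,0],[0,0,0],[0,0,0]], rot=[[0,0,0],[0,0,0],[0,0,0],[0,0,0],[0,0,0]], hand=0.03, force=60)

```text
clock: 10.97
position: [0.5257, 0.2097, 0.1982]
ee_rot: [0.002, -0.054, 0.999, 0.002]
ft_force: [0.6, -1.4, -7.5]
width: 0.0434
```

arm_command(delta_pos=[[0,0,0],[0,0,0],[0,0,0]], rot=[[0,0,0],[0,0,0],[0,0,0]])

```text
clock: 11.22
position: [0.5257, 0.2098, 0.1982]
ee_rot: [0.002, -0.055, 0.999, 0.001]
ft_force: [-0.3, 0.4, -1.8]
width: 0.0433
```

```bash
python3 -c "
from h import *
go([.5245,.2091,.195],186.2)
"
```

```text
t 11.22 p [0.5257 0.2098 0.1982] F [-0.25  0.38 -1.83] w 0.0433 
 shift [ 0.0013 -0.0005  0.0032] turn [0.0027 0.0037 0.0009]
```

Gripped. Now a light tug.

arm_command(delta_pos=[[0,0,-0.001]], rot=[[0,0,0]])

```text
clock: 11.3
position: [0.5253, 0.2097, 0.1983]
ee_rot: [0.001, -0.055, 0.999, 0.001]
ft_force: [2.5, 1.2, -21.9]
width: 0.0428
```

arm_command(delta_pos=[[0,0,-0.001]], rot=[[0,0,0]])

```text
clock: 11.38
position: [0.5251, 0.2096, 0.1982]
ee_rot: [0.0, -0.055, 0.999, 0.001]
ft_force: [3.0, 1.6, -17.6]
width: 0.0434
```

It holds at about 20 N without rising, so this is the tight stone. I'll ease off and start rocking, pivoting about the stone's centre.

arm_command(delta_pos=[[0,0,0],[0,0.0046,-0.0005],[0,0.0046,-0.0005]], rot=[[0,0,0],[0.03,0,0],[0.03,0,0]])

```text
clock: 11.63
position: [0.5243, 0.2188, 0.1988]
ee_rot: [0.002, -0.054, 0.998, -0.028]
ft_force: [0.3, 3.6, -11.7]
width: 0.0432
```

arm_command(delta_pos=[[0,0,0]], rot=[[0,0,0]])

```text
clock: 11.72
position: [0.5242, 0.2192, 0.1988]
ee_rot: [0.002, -0.054, 0.998, -0.029]
ft_force: [0.2, -5.5, -4.1]
width: 0.043
```

```bash
cat >> h.py <<'E'
def st(L=.153):
    o,p,R=pose();m=p+R.apply([0,0,L]);x=R.as_matrix()
    print('t',round(o['clock'],2),'mid',m.round(4),'tilt deg',np.degrees((Ro.from_matrix([[np.cos(np.radians(186.2)),np.sin(np.radians(186.2)),0],[np.sin(np.radians(186.2)),-np.cos(np.radians(186.2)),0],[0,0,-1]]).inv()*R).as_rotvec()).round(2),'F',np.round(o['ft_force'],1),'M',np.round(o['wrist_torque'],2),'w',round(o['width'],4))
E
python3 -c "
from h import *
st()"
```

```text
t 11.72 mid [0.5252 0.2105 0.046 ] tilt deg [ 3.27  0.   -0.03] F [ 0.2 -5.5 -4.1] M [-0.13 -0.35  0.06] w 0.043
```

arm_command(delta_pos=[[0,-0.0122,-0.0004],[0,-0.0122,-0.0004]], rot=[[-0.08,0,0],[-0.08,0,0]])

```text
clock: 11.88
position: [0.5268, 0.1955, 0.1992]
ee_rot: [-0.003, -0.056, 0.997, 0.05]
ft_force: [3.2, -3.9, -16.4]
width: 0.0433
```

```bash
python3 -c "
from h import *
st()"
```

```text
t 11.88 mid [0.5251 0.2107 0.047 ] tilt deg [-5.73  0.   -0.22] F [  3.2  -3.9 -16.4] M [-1.62 -0.76 -0.18] w 0.0433
```

arm_command(delta_pos=[[0,0.0153,-0.0002],[0,0.0153,-0.0002]], rot=[[0.1,0,0],[0.1,0,0]])

```text
clock: 12.05
position: [0.5241, 0.2201, 0.2007]
ee_rot: [0.001, -0.051, 0.998, -0.046]
ft_force: [0.2, 4.8, -18.7]
width: 0.0435
```

```bash
python3 -c "
from h import *
st()"
```

```text
t 12.05 mid [0.5252 0.2062 0.0484] tilt deg [5.23 0.14 0.32] F [  0.2   4.8 -18.7] M [ 1.7  -0.08  0.08] w 0.0435
```

arm_command(delta_pos=[[0,0,0.0003],[0,-0.009,0.0003],[0,-0.009,0.0002],[0,-0.009,0.0002]], rot=[[0,0,0],[-0.067,0,0],[-0.067,0,0],[-0.06,0,0]])

```text
clock: 12.38
position: [0.5267, 0.1917, 0.2008]
ee_rot: [-0.003, -0.053, 0.997, 0.048]
ft_force: [1.7, 1.2, -10.1]
width: 0.0435
```

```bash
python3 -c "
from h import *
st()
from bench import manip
im=manip.camera('scene')['image'];cv2.imwrite('pics/s5.png',cv2.resize(im[205:305,330:470,::-1],None,fx=5,fy=5,interpolation=cv2.INTER_CUBIC))"
```

```text
t 12.38 mid [0.525  0.2064 0.0485] tilt deg [-5.55  0.05  0.11] F [  1.7   1.2 -10.1] M [-0.72 -0.37 -0.15] w 0.0435
```

View pics/s5.png

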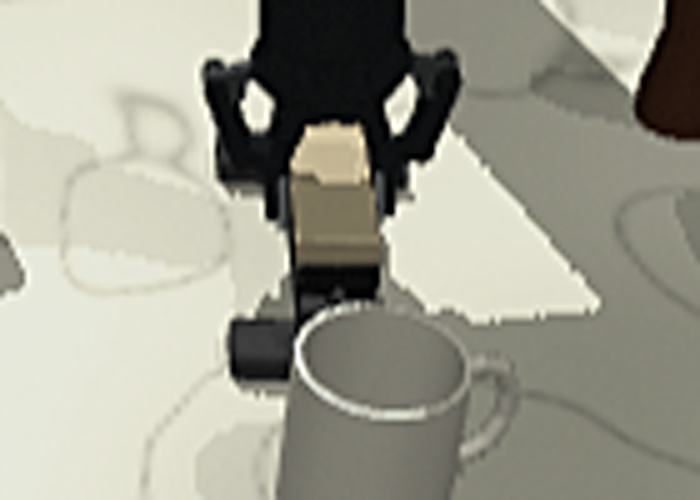

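```bash
cat >> h.py <<'E'
def foot():
    from bench import manip
    a=cv2.cvtColor(np.load('scene0.npz')['image'],6);b=cv2.cvtColor(manip.camera('scene')['image'],6)
    for nm,(x,y,w,h) in dict(holderfoot=(371,264,18,22),far_other=(232,246,32,18),mug=(400,280,30,35)).items():
        T=a[y:y+h,x:x+w];S=b[y-5:y+h+5,x-5:x+w+5]
        up=lambda i:cv2.resize(i,None,fx=8,fy=8,interpolation=cv2.INTER_CUBIC)
        r=cv2.matchTemplate(up(S),up(T),cv2.TM_CCOEFF_NORMED);_,s,_,l=cv2.minMaxLoc(r)
        print(nm,'px shift',l[0]/8-5,l[1]/8-5,round(s,3))
E
python3 -c "
from h import *
foot();st()"
```

```text
holderfoot px shift -1.625 0.0 0.914
far_other px shift 0.0 0.25 0.934
mug px shift 0.25 0.125 0.614
t 12.48 mid [0.525  0.2061 0.0485] tilt deg [-5.61  0.07  0.23] F [ 0.   2.9 -7.9] M [ 0.3  -0.3   0.36] w 0.0434
```

The holder's foot has slid about 4 mm toward -y with the faster swings. I'll swing more slowly and bias the motion to bring it back.

arm_command(delta_pos=[[0,0.0114,0.0003],[0,0.0114,0.0001],[0,0.0114,0.0],[0,0,0]], rot=[[0.066,0,0],[0.066,0,0],[0.066,0,0],[0,0,0]])

```text
clock: 12.82
position: [0.5233, 0.2243, 0.2015]
ee_rot: [0.002, -0.05, 0.997, -0.054]
ft_force: [1.3, -3.8, -3.6]
width: 0.0432
```

```bash
python3 -c "
from h import *
st();foot()"
```

```text
t 12.82 mid [0.5248 0.2079 0.0494] tilt deg [6.16 0.07 0.42] F [ 1.3 -3.8 -3.6] M [-0.41 -0.26 -0.1 ] w 0.0432
holderfoot px shift -1.75 0.125 0.938
far_other px shift 0.0 0.25 0.935
mug px shift 0.0 0.125 0.764
```

arm_command(delta_pos=[[0,-0.0098,0.0002],[0,-0.0098,0.0001],[0,-0.0098,0.0],[0,0,0]], rot=[[-0.07,0,0],[-0.07,0,0],[-0.07,0,0],[0,0,0]])

```text
clock: 13.2
position: [0.5261, 0.1916, 0.2022]
ee_rot: [-0.002, -0.052, 0.997, 0.052]
ft_force: [1.2, 8.8, -11.3]
width: 0.0432
```

```bash
python3 -c "
from h import *
st()"
```

```text
t 13.2 mid [0.5245 0.2075 0.0501] tilt deg [-6.   -0.05  0.27] F [  1.2   8.8 -11.3] M [ 1.21 -0.19  0.05] w 0.0432
```

arm_command(delta_pos=[[0,0.0114,0.0002],[0,0.0114,0.0001],[0,0.0114,0.0],[0,0,0]], rot=[[0.068,0,0],[0.068,0,0],[0.068,0,0],[0,0,0]])

```text
clock: 13.53
position: [0.5226, 0.2249, 0.2031]
ee_rot: [0.003, -0.05, 0.997, -0.052]
ft_force: [1.7, -6.3, -3.2]
width: 0.0432
```

```bash
python3 -c "
from h import *
st();foot()"
```

```text
t 13.53 mid [0.5244 0.2091 0.0509] tilt deg [ 5.97 -0.06  0.46] F [ 1.7 -6.3 -3.2] M [-0.93 -0.3  -0.19] w 0.0432
holderfoot px shift -1.875 0.0 0.938
far_other px shift 0.0 0.25 0.934
mug px shift 0.0 0.125 0.764
```

```bash
python3 -c "
from h import *
from bench import manip
a=cv2.cvtColor(np.load('scene0.npz')['image'],6);b=cv2.cvtColor(manip.camera('scene')['image'],6)
for i in (a,b):
  for r in (270,273,276,279): print(i[r,368:392])
at=cv2.cvtColor(np.load('top0.npz')['image'],6);bt=cv2.cvtColor(manip.camera('top')['image'],6)
for i in (at,bt):
  for r in (207,210,213): print('top',i[r,228:280])
"
```

```text
[132 132 131 131 131 132 131 132 141  53  19  25  28  29  28  27  27  26
  27  28  21   8 133 214]
[131 131 131 129 130 130 133 109 122  20  26  33  33  34  31  31  33  32
  24  20  36 240 173  79]
[131 131 130 131 130 132 133 108 114  46  26  35  37  36  36  37  36  37
  35  24  55 255 152  78]
[131 130 128 120 113 114 122 106 115  59  17  23  25  24  25  24  25  24
  22  10 119  93 240 184]
[226 226 225 225 226 230 244 129  44  57  58  59  59  58  57  55  57  52
  58  60  36   3 144 228]
[226 225 226 226 227 211 231  53  49  62  62  64  61  63  62  63  60  56
  55  49  63 250 185  86]
[226 225 224 225 228 210 227 115  29  44  47  46  49  47  50  52  52  52
  52  45  66 255 163  86]
[225 225 224 213 204 194 202 206  13  14  22  22  21  21  23  22  23  25
  22   7 128  99 252 195]
top [163 162 163 162 163 162  94  55  49  52  52  54  53  39  30  35  34  36
  35  35  36  38  35  36  33  33  31  34  25  22  28  30  27  34  35  34
  37  34  35  32  63  89 105 109 112 113 114 117 116 115 114 115]
top [151 151 155 160 162 162  98  57  53  52  52  53  54  40  35  31  24  26
  27  24  28  5
[... 287 characters left out ...]
 43  70  95 100 112 115 116 115 115 116 116 115 117]
top [ 11  15  43  91 115 117 119 108  71  42  38  35  37  34  36  39  39  56
  59  58  59  57  59  61  60  60  59  61  59  60  35  50  52  53  56  58
  60  58  60  59  57  62 146 163 173 175 176 176 176 177 176 177]
top [ 23  18  16  12  19  28  29  43  35  37  36  38  36  38  38  38  36  33
  26  27  24  28  28 119 125  61  24  28  31  36  43  55  55  54  54  57
  58  58  58  58  57  47 139 167 175 176 178 176 175 176 175 175]
top [ 44  29  21  16  17  15  24  32  32  32  37  37  36  36  37  36  37  34
  32  30  28  22  20  30  36  22  14  18  17  15  16  32  52  57  57  57
  57  56  56  53  51  44 121 162 171 175 177 177 177 177 176 176]
```

Both views agree that the holder sits about 4.5 mm toward -y. I'll level the stone and push it gently sideways to bring the holder back.

```bash
cat >> h.py <<'E'
def edge():
    from bench import manip
    for nm,im in (('t0',np.load('top0.npz')['image']),('now',manip.camera('top')['image'])):
        g=cv2.cvtColor(im,6).astype(float);e=[]
        for r in range(206,213):
            s=g[r,262:276];th=(s[:4].mean()+s[-3:].mean())/2;k=np.argmax(s>th);e.append(262+k-1+(th-s[k-1])/(s[k]-s[k-1]))
        print(nm,'right edge px',np.median(e).round(2))
E
python3 -c "
from h import *
edge()"
```

```text
t0 right edge px 268.61
now right edge px 269.68
```

arm_command(delta_pos=[[0,-0.006,0],[0,-0.006,0],[0,0.002,-0.0004],[0,0.002,-0.0004],[0,0.002,0]], rot=[[-0.052,0,0],[-0.052,0,0],[0,0,0],[0,0,0],[0,0,0]])

```text
clock: 14.15
position: [0.5232, 0.2108, 0.2042]
ee_rot: [0.001, -0.048, 0.999, -0.001]
ft_force: [3.8, -10.5, -4.0]
width: 0.0435
```

```bash
python3 -c "
from h import *
st();edge()"
```

```text
t 14.15 mid [0.5234 0.2106 0.0512] tilt deg [ 0.07 -0.06  0.71] F [  3.8 -10.5  -4. ] M [-2.14 -0.78  0.45] w 0.0435
t0 right edge px 268.61
now right edge px 269.43
```

arm_command(delta_pos=[[0,0.002,-0.0005],[0,0.002,-0.0003],[0,0.002,-0.0003],[0,0.002,0]], rot=[[0,0,0],[0,0,0],[0,0,0],[0,0,0]])

```text
clock: 14.53
position: [0.5227, 0.2133, 0.2042]
ee_rot: [0.001, -0.046, 0.999, -0.005]
ft_force: [3.7, -11.5, -3.7]
width: 0.0432
```

```bash
python3 -c "
from h import *
st();edge()"
```

```text
t 14.53 mid [0.5229 0.2119 0.0512] tilt deg [ 0.52 -0.03  0.96] F [  3.7 -11.5  -3.7] M [-1.99 -0.7   0.4 ] w 0.0432
t0 right edge px 268.61
now right edge px 269.0
```

The holder is now back to within about 1 mm. I'll go on rocking and correct the small x and yaw drift as I go.

arm_command(delta_pos=[[-0.001,0.0073,-0.0002],[-0.001,0.0073,-0.0002],[0,0,0]], rot=[[0.048,0,-0.007],[0.048,0,-0.007],[0,0,0]])

```text
clock: 14.83
position: [0.5228, 0.227, 0.2038]
ee_rot: [0.001, -0.051, 0.997, -0.051]
ft_force: [-1.4, -5.6, -2.5]
width: 0.0432
```

```bash
python3 -c "
from h import *
st()"
```

```text
t 14.83 mid [0.524  0.2115 0.0516] tilt deg [5.84 0.16 0.29] F [-1.4 -5.6 -2.5] M [-0.68 -0.13 -0.26] w 0.0432
```

arm_command(delta_pos=[[0,-0.0105,0.0002],[0,-0.0105,0.0001],[0,-0.0105,0.0],[0,0,0]], rot=[[-0.068,0,0],[-0.068,0,0],[-0.068,0,0],[0,0,0]])

```text
clock: 15.17
position: [0.5254, 0.1927, 0.2047]
ee_rot: [-0.004, -0.052, 0.997, 0.055]
ft_force: [0.3, 6.9, -13.9]
width: 0.0432
```

```bash
python3 -c "
from h import *
st();edge()"
```

```text
t 15.17 mid [0.5235 0.2093 0.0526] tilt deg [-6.26  0.07  0.24] F [  0.3   6.9 -13.9] M [ 1.02 -0.28  0.09] w 0.0432
t0 right edge px 268.61
now right edge px 269.5
```

arm_command(delta_pos=[[-0.0003,0.0098,0.0002],[-0.0003,0.0098,-0.0001],[-0.0003,0.0098,-0.0002],[0,0,0]], rot=[[0.07,0,-0.001],[0.07,0,-0.001],[0.07,0,-0.001],[0,0,0]])

```text
clock: 15.55
position: [0.5226, 0.2238, 0.2058]
ee_rot: [0.002, -0.052, 0.997, -0.054]
ft_force: [0.6, -10.3, -2.2]
width: 0.0431
```

```bash
python3 -c "
from h import *
st()"
```

```text
t 15.55 mid [0.524  0.2073 0.0537] tilt deg [6.19 0.13 0.21] F [  0.6 -10.3  -2.2] M [-1.67 -0.33 -0.24] w 0.0431
```

arm_command(delta_pos=[[-0.0003,-0.009,0.0004],[-0.0003,-0.009,0.0003],[-0.0003,-0.009,0.0001],[0,0,0]], rot=[[-0.068,0,-0.001],[-0.068,0,-0.001],[-0.068,0,-0.001],[0,0,0]])

```text
clock: 15.88
position: [0.5255, 0.1938, 0.2066]
ee_rot: [-0.003, -0.054, 0.998, 0.044]
ft_force: [-0.5, 7.1, -14.4]
width: 0.0433
```

```bash
python3 -c "
from h import *
st();edge()"
```

```text
t 15.88 mid [0.5239 0.2074 0.0542] tilt deg [-5.11  0.07 -0.05] F [ -0.5   7.1 -14.4] M [ 1.16 -0.07  0.03] w 0.0433
t0 right edge px 268.61
now right edge px 270.21
```

arm_command(delta_pos=[[-0.0003,0.0118,0.0002],[-0.0003,0.0118,-0.0001],[-0.0003,0.0118,-0.0003],[0,0.001,0]], rot=[[0.066,0,0],[0.066,0,0],[0.066,0,0],[0,0,0]])

```text
clock: 16.27
position: [0.5218, 0.2298, 0.2067]
ee_rot: [0.002, -0.053, 0.997, -0.062]
ft_force: [0.2, -12.6, -0.9]
width: 0.0433
```

```bash
python3 -c "
from h import *
st();edge()"
```

```text
t 16.27 mid [0.5236 0.2109 0.0549] tilt deg [7.15 0.11 0.14] F [  0.2 -12.6  -0.9] M [-2.21 -0.39 -0.15] w 0.0433
t0 right edge px 268.61
now right edge px 270.17
```

arm_command(delta_pos=[[0,-0.0085,0.0004],[0,-0.0085,0.0003],[0,-0.0085,0.0001],[0,0.001,0]], rot=[[-0.068,0,0],[-0.068,0,0],[-0.068,0,0],[0,0,0]])

```text
clock: 16.65
position: [0.5243, 0.2015, 0.2084]
ee_rot: [-0.002, -0.054, 0.998, 0.037]
ft_force: [0.3, 2.6, -17.4]
width: 0.0431
```

```bash
python3 -c "
from h import *
st();edge()"
```

```text
t 16.65 mid [0.5232 0.2128 0.0558] tilt deg [-4.23 -0.05  0.02] F [  0.3   2.6 -17.4] M [ 0.3  -0.15  0.22] w 0.0431
t0 right edge px 268.61
now right edge px 269.25
```

arm_command(delta_pos=[[0,0.0095,0.0001],[0,0.0095,-0.0002],[0,0.0095,-0.0003],[0,0.001,0]], rot=[[0.06,0,0],[0.06,0,0],[0.06,0,0],[0,0,0]])

```text
clock: 17.03
position: [0.5209, 0.2328, 0.2085]
ee_rot: [0.004, -0.053, 0.997, -0.058]
ft_force: [2.3, -15.6, -0.3]
width: 0.0435
```

```bash
python3 -c "
from h import *
st()"
```

```text
t 17.03 mid [0.523  0.2152 0.0565] tilt deg [ 6.65 -0.07  0.07] F [  2.3 -15.6  -0.3] M [-2.98 -0.41 -0.14] w 0.0435
```

arm_command(delta_pos=[[0,-0.009,0.0005],[0,-0.009,0.0003],[0,-0.009,0.0002],[0,0.001,0]], rot=[[-0.068,0,0],[-0.068,0,0],[-0.068,0,0],[0,0,0]])

```text
clock: 17.37
position: [0.5235, 0.2048, 0.2099]
ee_rot: [-0.0, -0.055, 0.998, 0.039]
ft_force: [0.9, 0.8, -15.8]
width: 0.0434
```

```bash
python3 -c "
from h import *
st();edge()"
```

```text
t 17.37 mid [0.5228 0.2168 0.0574] tilt deg [-4.48 -0.23 -0.15] F [  0.9   0.8 -15.8] M [-0.23 -0.13  0.15] w 0.0434
t0 right edge px 268.61
now right edge px 268.57
```

arm_command(delta_pos=[[-0.0003,0.0088,0.0001],[-0.0003,0.0088,-0.0002],[-0.0003,0.0088,-0.0003],[0,0,0]], rot=[[0.062,0,0],[0.062,0,0],[0.062,0,0],[0,0,0]])

```text
clock: 17.75
position: [0.5207, 0.2345, 0.21]
ee_rot: [0.005, -0.056, 0.997, -0.057]
ft_force: [1.5, -14.2, -1.9]
width: 0.0433
```

```bash
python3 -c "
from h import *
st()"
```

```text
t 17.75 mid [0.5231 0.2172 0.058 ] tilt deg [ 6.54 -0.18 -0.18] F [  1.5 -14.2  -1.9] M [-2.69 -0.23 -0.41] w 0.0433
```

arm_command(delta_pos=[[0,-0.0095,0.0005],[0,-0.0095,0.0003],[0,-0.0095,0.0002],[0,0,0]], rot=[[-0.068,0,0],[-0.068,0,0],[-0.068,0,0],[0,0,0]])

```text
clock: 18.08
position: [0.5236, 0.2048, 0.2115]
ee_rot: [0.0, -0.058, 0.997, 0.042]
ft_force: [0.5, 5.5, -17.2]
width: 0.0435
```

```bash
python3 -c "
from h import *
st();edge()"
```

```text
t 18.08 mid [0.523  0.2176 0.0591] tilt deg [-4.79 -0.3  -0.46] F [  0.5   5.5 -17.2] M [ 0.73  0.09 -0.  ] w 0.0435
t0 right edge px 268.61
now right edge px 268.67
```

The holder is steady at its original spot and the stone is up 14 mm. I'll repeat the same pattern.

arm_command(delta_pos=[[-0.0003,0.0086,0.0001],[-0.0003,0.0086,-0.0002],[-0.0003,0.0086,-0.0003],[0,0,0]], rot=[[0.062,0.001,0.002],[0.062,0.001,0.002],[0.062,0.001,0.002],[0,0,0]])

```text
clock: 18.47
position: [0.5211, 0.2339, 0.2119]
ee_rot: [0.004, -0.055, 0.997, -0.054]
ft_force: [1.0, -14.1, -0.5]
width: 0.0429
```

arm_command(delta_pos=[[0,-0.0095,0.0006],[0,-0.0095,0.0003],[0,-0.0095,0.0002],[0,0,0]], rot=[[-0.068,0.001,0.002],[-0.068,0.001,0.002],[-0.068,0,0],[0,0,0]])

```text
clock: 18.8
position: [0.5241, 0.2042, 0.2133]
ee_rot: [-0.0, -0.056, 0.997, 0.044]
ft_force: [-0.4, 5.3, -17.2]
width: 0.043
```

```bash
python3 -c "
from h import *
st();edge()"
```

```text
t 18.8 mid [0.5233 0.2175 0.0609] tilt deg [-5.01 -0.22 -0.24] F [ -0.4   5.3 -17.2] M [ 0.78  0.17 -0.02] w 0.043
t0 right edge px 268.61
now right edge px 269.49
```

arm_command(delta_pos=[[-0.0003,0.0086,0.0001],[-0.0003,0.0086,-0.0002],[-0.0003,0.0086,-0.0003],[0,0,0]], rot=[[0.062,0,0.001],[0.062,0,0.001],[0.062,0,0.001],[0,0,0]])

```text
clock: 19.18
position: [0.5215, 0.2332, 0.2135]
ee_rot: [0.005, -0.055, 0.997, -0.053]
ft_force: [-0.1, -13.3, -0.1]
width: 0.043
```

arm_command(delta_pos=[[0,-0.0095,0.0006],[0,-0.0095,0.0003],[0,-0.0095,0.0002],[0,0,0]], rot=[[-0.068,0,0],[-0.068,0,0],[-0.068,0,0],[0,0,0]])

```text
clock: 19.52
position: [0.5245, 0.203, 0.2151]
ee_rot: [0.001, -0.058, 0.997, 0.046]
ft_force: [-2.6, 5.2, -15.7]
width: 0.0431
```

```bash
python3 -c "
from h import *
st();edge()"
```

```text
t 19.52 mid [0.5239 0.2169 0.0627] tilt deg [-5.21 -0.36 -0.42] F [ -2.6   5.2 -15.7] M [0.85 0.34 0.02] w 0.0431
t0 right edge px 268.61
now right edge px 269.97
```

As the stone rises, the jaws act lower on it, so the pivot needs to move down to L of about 0.175. I'll adjust for that.

arm_command(delta_pos=[[-0.0002,0.0119,0.0001],[-0.0002,0.0119,-0.0003],[-0.0002,0.0119,-0.0004],[0,0,0]], rot=[[0.064,0.002,0.002],[0.064,0.002,0.002],[0.064,0.002,0.002],[0,0,0]])

```text
clock: 19.9
position: [0.5209, 0.2405, 0.2164]
ee_rot: [0.004, -0.054, 0.997, -0.056]
ft_force: [-2.2, -1.1, -2.7]
width: 0.0432
```

```bash
python3 -c "
from h import *
st(.175);edge();foot()"
```

```text
t 19.9 mid [0.5235 0.2209 0.0425] tilt deg [ 6.48 -0.12 -0.02] F [-2.2 -1.1 -2.7] M [-0.11  0.5  -0.14] w 0.0432
t0 right edge px 268.61
now right edge px 270.38
holderfoot px shift -2.25 -0.125 0.935
far_other px shift 0.0 0.25 0.935
mug px shift 0.0 0.125 0.84
```

arm_command(delta_pos=[[0,-0.0108,0.0008],[0,-0.0108,0.0005],[0,-0.0108,0.0003],[0,0,0]], rot=[[-0.068,0,0],[-0.068,0,0],[-0.068,0,0],[0,0,0]])

```text
clock: 20.33
position: [0.5237, 0.206, 0.2182]
ee_rot: [-0.001, -0.057, 0.997, 0.055]
ft_force: [-0.8, 0.0, -3.1]
width: 0.0433
```

```bash
python3 -c "
from h import *
st(.175);edge();foot()"
```

```text
t 20.33 mid [0.5224 0.2253 0.0443] tilt deg [-6.34 -0.28 -0.3 ] F [-0.8  0.  -3.1] M [-0.18  0.2   0.03] w 0.0433
t0 right edge px 268.61
now right edge px 270.39
holderfoot px shift -2.25 -0.125 0.936
far_other px shift 0.0 0.25 0.934
mug px shift 0.125 0.125 0.608
```

The lift force is down to the stone's own weight (about 3 N), so it's loose. I'll level it and raise it clear.

arm_command(delta_pos=[[0,0.006,-0.003],[0,0.006,-0.004],[0,-0.001,-0.005],[0,-0.001,-0.004],[0,0,0]], rot=[[0.055,0.002,0.002],[0.055,0.002,0.002],[0,0,0],[0,0,0],[0,0,0]])

```text
clock: 20.85
position: [0.5245, 0.2177, 0.2377]
ee_rot: [0.004, -0.055, 0.998, -0.003]
ft_force: [0.3, -0.8, -4.7]
width: 0.0432
```

```bash
python3 -c "
from h import *
st();edge();foot()
from bench import manip
im=manip.camera('scene')['image'];t=manip.camera('top')['image']
f=lambda i:cv2.resize(i[:,:,::-1],(600,400),interpolation=cv2.INTER_CUBIC)
im0=np.load('scene0.npz')['image']
cv2.imwrite('pics/s6.png',np.hstack([cv2.resize(x[185:305,360:440,::-1],(400,600),interpolation=cv2.INTER_CUBIC) for x in(im0,im)]))"
```

```text
t 20.85 mid [0.5258 0.2169 0.0847] tilt deg [ 0.33 -0.44 -0.11] F [ 0.3 -0.8 -4.7] M [-0.01 -0.05  0.04] w 0.0432
t0 right edge px 268.61
now right edge px 270.38
holderfoot px shift -2.25 -0.25 0.938
far_other px shift 0.0 0.25 0.934
mug px shift 0.0 0.125 0.655
```

View pics/s6.png

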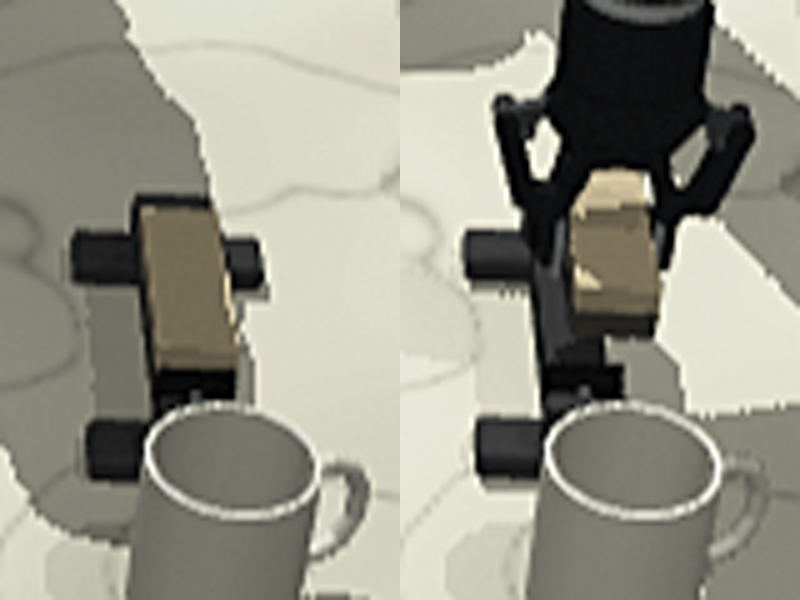

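The stone is out and level. The holder (feet near (75,450) in the right-hand half) stands about 5–6 mm toward -y from its start, and the stone hangs slightly to +y of it. Pushing the loose holder around with the stone in hand would risk more than it gains. I'll centre the stone over the holder with about 2 cm of clearance.

```bash
python3 -c "
from h import *
go([.5255,.204,.243],186.2)"
```

```text
t 21.05 p [0.524  0.217  0.2366] F [-0.38  0.6  -3.82] w 0.0435 
 shift [-0.0001 -0.0131 -0.0064] turn [-0.0069  0.0056  0.0008]
```

arm_command(delta_pos=[[0,-0.003,-0.004],[0,-0.005,-0.003],[0,-0.005,-0.001],[0,0,0],[0,0,0]], rot=[[-0.004,0.003,0],[-0.003,0.003,0],[0,0,0],[0,0,0],[0,0,0]])

```text
clock: 21.47
position: [0.5253, 0.2018, 0.2448]
ee_rot: [-0.001, -0.054, 0.999, 0.001]
ft_force: [0.3, 0.4, -3.4]
width: 0.0432
```

```bash
python3 -c "
from h import *
go([.5255,.204,.243],186.2);edge()
from bench import manip
o,p,R=pose();w=manip.camera('wrist')['image'];im=manip.camera('scene')['image']
cv2.imwrite('pics/f7.png',np.hstack([cv2.resize(w[:,:,::-1],(400,300)),cv2.resize(im[185:290,340:480,::-1],(400,300),interpolation=cv2.INTER_CUBIC)]))"
```

```text
t 21.47 p [0.5253 0.2018 0.2448] F [ 0.31  0.36 -3.35] w 0.0432 
 shift [-0.0004  0.0022  0.0018] turn [ 0.0015 -0.0025 -0.0002]
t0 right edge px 268.61
now right edge px 270.4
```

View pics/f7.png

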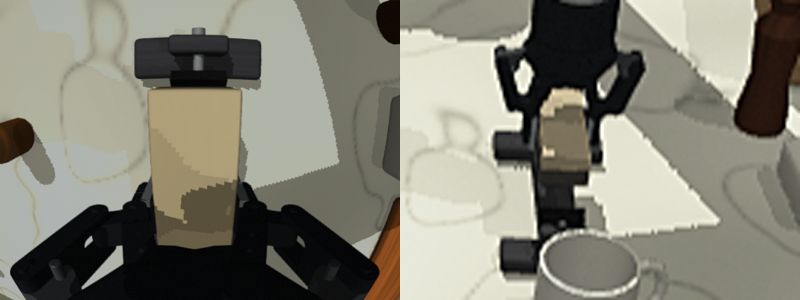

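```bash
python3 -c "
from h import *
from bench import manip
o,p,R=pose();im=manip.camera('wrist')['image']
hsv=im.astype(int);m=((hsv[:,:,0]-hsv[:,:,2]>22)).astype(np.uint8)*255
m[:100]=0;m[:,:200]=0;m[:,430:]=0
m=cv2.morphologyEx(m,cv2.MORPH_OPEN,np.ones((5,5)))
ct=max(cv2.findContours(m,0,1)[0],key=cv2.contourArea);print(cv2.boundingRect(ct))
for z in(.100,.105,.108,.111):
  w=np.array([wray(q[0],z,p,R)[:2] for q in ct]);c=(w-p[:2])
  a=np.radians(6.2);X=c@[np.cos(a),np.sin(a)];Y=c@[-np.sin(a),np.cos(a)]
  wid=[np.ptp(Y[abs(X-x0)<.006]).round(4) for x0 in(-.05,-.025,0,.025,.045)]
  print(z,'X',X.min().round(4),X.max().round(4),'widths',wid,'Ymid',((Y.max()+Y.min())/2).round(4))
"
```

```text
(235, 140, 152, 258)Traceback (most recent call last):
  File "<string>", line 12, in <module>
    wid=[np.ptp(Y[abs(X-x0)<.006]).round(4) for x0 in(-.05,-.025,0,.025,.045)]
         ~~~~~~^^^^^^^^^^^^^^^^^^^
    return _methods._ptp(a, axis=axis, out=out, **kwargs)
           ~~~~~~~~~~~~~^^^^^^^^^^^^^^^^^^^^^^^^^^^^^^^^^
    umr_maximum(a, axis, None, out, keepdims),
    ~~~~~~~~~~~^^^^^^^^^^^^^^^^^^^^^^^^^^^^^^
ValueError: zero-size array to reduction operation maximum which has no identity
```

```bash
python3 -c "
from h import *
from bench import manip
o,p,R=pose();im=manip.camera('wrist')['image']
h=im.astype(int);m=((h[:,:,0]-h[:,:,2]>22)).astype(np.uint8)*255
m[:100]=0;m[:,:200]=0;m[:,430:]=0
m=cv2.morphologyEx(m,cv2.MORPH_OPEN,np.ones((5,5)))
k,l,s,_=cv2.connectedComponentsWithStats(m);l=(l==1+np.argmax(s[1:,4]))
pts={v:(np.where(l[v])[0].min(),np.where(l[v])[0].max()+1) for v in (150,190,230,270,310,350,385)}
far=np.where(l[:,310])[0].min();near=np.where(l[:,310])[0].max()
a=np.radians(6.2);u=lambda q,z:(lambda c:(c@[np.cos(a),np.sin(a)],c@[-np.sin(a),np.cos(a)]))(wray(q,z,p,R)[:2]-p[:2])
for z in(.103,.108,.113):
  print(z,'far',round(u((310,far),z)[0],4),'near',round(u((310,near),z)[0],4),[(round(u((b[0],v),z)[0],3),round(abs(u((b[1],v),z)[1]-u((b[0],v),z)[1]),4)) for v,b in pts.items()])
"
```

```text
0.103 far -0.0662 near 0.0277 [(np.float64(-0.064), np.float64(0.0455)), (np.float64(-0.052), np.float64(0.0454)), (np.float64(-0.039), np.float64(0.0454)), (np.float64(-0.025), np.float64(0.0457)), (np.float64(-0.011), np.float64(0.045)), (np.float64(0.006), np.float64(0.0444)), (np.float64(0.022), np.float64(0.0452))]
0.108 far -0.0664 near 0.0233 [(np.float64(-0.064), np.float64(0.0435)), (np.float64(-0.052), np.float64(0.0434)), (np.float64(-0.04), np.float64(0.0433)), (np.float64(-0.027), np.float64(0.0436)), (np.float64(-0.013), np.float64(0.043)), (np.float64(0.002), np.float64(0.0423)), (np.float64(0.018), np.float64(0.0431))]
0.113 far -0.0665 near 0.0189 [(np.float64(-0.064), np.float64(0.0414)), (np.float64(-0.053), np.float64(0.0413)), (np.float64(-0.042), np.float64(0.0413)), (np.float64(-0.029), np.float64(0.0416)), (np.float64(-0.016), np.float64(0.041)), (np.float64(-0.001), np.float64(0.0403)), (np.float64(0.014), np.float64(0.0411))]
```

The widths are constant along the stone, so it is level. Its top is at about 0.1065 m, which puts the underside at about 0.0725 m, 2 cm above the jaws. Handing in.

```bash
python3 -c "
from h import *
st();foot()
from bench import manip
print(manip.close_job())"
```

```text
t 21.72 mid [0.5248 0.2026 0.0916] tilt deg [-0.08  0.15 -0.04] F [-0.   0.4 -3.6] M [0.   0.01 0.01] w 0.0434
holderfoot px shift -2.25 -0.25 0.935
far_other px shift 0.0 0.25 0.934
mug px shift 0.125 0.125 0.612
the job is handed in; nothing more can be done
None
```

The tight stone is free and held level over its holder, but rocking left that holder about 5–6 mm sideways (toward -y) from where it started. I handed the job in at 21.7 s.

- **Finding the tight stone:** The right-hand stone (as seen from the robot) followed a light tug of about 5 N. I pressed it back to its original height with up to 26 N, let go, and a picture showed it seated. The left-hand stone did not rise at about 20 N, so that was the tight one.
- **Freeing it:** I rocked it about ±4–7°, rising roughly 1 mm a swing, with lift readings of 19 N or less, until only its own weight (3–4 N) was left.
- **Final pose:** The stone is still gripped (opening 43 mm) and level to within 0.2°. Its underside is at about 72 mm, roughly 2 cm above the jaws. It is centred over the holder's present position to about 2 mm.
- **Failed check:** The top view puts the holder shift at about 5.6 mm (1.8 px), and the scene view agrees (about 2.25 px). Partway through I brought it back to its mark, but it slid again during later swings. I left it there, because pushing it with the stone in hand risked more.
- **Everything else:** The other holder did not move by more than 0.25 px. The mug measured the same, but the match was weak. I touched nothing else, but did not measure the other bystanders at the end.
- **A detour:** Joint 6 reached its range limit on the way to the second stone and the tool swung about 6 cm in free air. I took the grasp half a turn round instead.

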